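# Fit the tube rack on the shaker's locating pins

## Task

Fit the empty tube rack on the orbital shaker: bring both of its locating holes over the two upright pins of the shaker's deck, lower it level over them and press it gently down until it lies flush on the deck under both spring catches, then let go. The deck has stopped somewhere on its small orbit, so feel for the pins with a light touch and never force the rack; leave the glassware where it stands.

Things in the scene. Friction and masses are not known exactly. Their poses are not given: they have to be found in the camera images.
- rack: Steel test-tube rack, the only loose metal frame, on the bench. Origin: centre of its underside; z up, y along its length. Base plate 90 (x) x 192 (y) x 6 mm, jutting out at both ends of the tube block (84 x 114 mm, top 62 mm above the underside). 0.3 to 0.65 kg. Must end with its underside on the deck, y along the shaker's y; half a turn makes no difference.
- rack_handle (a point): Middle of the rack's grey carrying handle, 113 mm above the rack's underside: a straight level bar along the rack's y, 14 mm wide (x), 100 mm long, 20 mm high, with 41 mm of free room beneath it, on two posts at y = -40 and +40 mm.
- rack_hole_a (a point): Centre, at the underside, of one of the rack's two round locating holes: 12 mm diameter, straight through the 6 mm base plate, at x = 0, y = +76 mm of the rack.
- rack_hole_b (a point): The same for the other locating hole, at x = 0, y = -76 mm of the rack.
- shaker: White orbital shaker fixed to the bench, switched off. Origin: bench level under the centre of its housing (200 x 240 mm, 86 mm high); z up, y along its length. On top an aluminium deck (110 x 226 mm) carries two upright steel pins 152 mm apart along y, and a spring catch at each end.
- orbit (a point): Centre of the deck's orbit, at the height of the deck's upper face, 108 mm above the bench. The deck has stopped anywhere on its orbit of 6 mm radius: the midpoint of the two pins is always 6 mm from here, in an unknown direction; their line stays along y. Pins 10 mm in diameter, 22 mm tall, top 2 mm coned to 8 mm. Pushed sideways over about 8 N, the deck gives along its orbit.
- catch_a (a joint): Sheet-spring catch at the +y end of the deck, 26 mm wide, top 18 mm above the deck: outward travel in m, 0 at rest. At rest its sloping lip reaches 3 mm over the end of a rack on the pins. Coming down, the rack meets both lips about 14 mm above the deck; pushing them aside takes 10 to 20 N downward, the rack's weight included. They spring back over the base plate when it is down on the deck.
- catch_b (a joint): The like catch at the -y end of the deck; outward travel in m, 0 at rest.
- jar: Amber glass jar with a lid, 62 mm in diameter, 105 mm tall, on the far part of the bench; a bystander. Origin: centre of its underside.
- beaker: Glass beaker, 68 mm in diameter, 90 mm tall; a bystander. Origin: centre of its underside.
- flask: Conical glass flask, 80 mm in diameter at the foot, 110 mm tall; a bystander. Origin: centre of its underside.
Mind the look-alikes: they are no part of the job. Several things have the shape of the rack; the one meant has the colours described above.

How it is judged:
By the outcome, as a careful person would: the job done as asked, in the order asked, and still so for the second after the job is handed in, with the robot touching nothing.
It also fails if it takes over 67 s, if anything falls off the work surface, if the arm or the gripper's body presses on something with over 40 N, if the wrist force passes 120 N, or if a joint passes its speed limit or range.

## Robot

A 6-joint arm with a two-finger parallel gripper is mounted at the origin on the work surface. World frame = base frame: x ahead of the robot, y to its left, z up, the work surface at z = 0. Lengths are in m, angles in rad, forces in N, time in s.
With the tool pointing down it reaches from about 0.375 to 0.9 m from the base axis. Payload 3.1 kg.
Tool frame: the origin (TCP) lies at the very end of the fingers, on their centre line; the grasp point (between the pads) lies 19 mm behind it (manip.hold_point_z is the distance from the TCP to the grasp point, in m); y points along the fingers, z is the direction in which the jaws open and shut, and the axes are right-handed (so a half turn about y gives the same grasp; the last joint's range is limited). The gripper opens to 85 mm and grips with 20 to 120 N. Pads are 22 mm wide; open, the fingers measure 114 mm over their backs; the gripper's body (76 mm by 85 mm) begins 54 mm behind the grasp point. The pads swing forward as they close: fully open they stand 13 mm farther back than shut.
Start: joints at [-1.484, 0.527, 1.433, -0, 1.181, -0.178], TCP at [0.164, -0.603, 0.231] pointing down, gripper open.
Joint ranges: [-3.08, 3.08], [-0.75, 2.2], [0.22, 2.44], [-1.43, 4.57], [0, 2.65], [-2.85, 2.85]. Speed limits (rad/s): [2.79, 2.79, 3.14, 3.14, 3.14, 3.14].

## Interface

Orientations are given as a unit quaternion [x, y, z, w].
In Python, from station import manip, eyes, workorder gives the robot as it stands. The module is installed in compiled form; this text tells all that it offers.
- The arm moves only by the shell command python3 -m jog 'ROWS' [OPENING] [FORCE]. ROWS is JSON, a list of rows, each a list of 2 entries, a list of its own where there are three numbers: the shift along the tool's x, y, z in cm, then the turn about the tool's y in rad. A call has 1 to 20 rows; each row is the pose to reach, as a shift and turn from the pose commanded when the call began, along the tool's axes at that moment; what a row does not reach only later rows make up. A row lasts 1/12 s, in which the tool goes at most 41.7 mm and 7.16 degrees, less where a joint would pass 70% of its speed; a pose out of reach is approached as far as the arm can. A call with a gripper value outside its range is refused whole. OPENING is the finger opening in cm, from 0 to 8.54, set as the call begins (- or left out, the last holds). The fingers move at their own pace and stop on an object; FORCE is the grip in N (left out, the last holds). Time passes only in rows, so rows that repeat a pose let the fingers close. It gives the time, the measured TCP pose, the force and the opening at its end, in the units of the state.
- manip.sense(): the state, without advancing time (a new reading comes with each control period).
- eyes.snapshot(name): name is "side" or "top"; returns a dict with "frame" (400x640x3 uint8, red, green, blue), "vfov" (degrees; the focal length in pixels is half the picture's height over the tangent of half this angle, whatever the lens; pixels are square), "cx", "cy" (the principal point, pixels), "rvec" (rotation vector, rad) and "tvec" (3), from world to camera coordinates, as OpenCV has them. Camera axes: x right, y down, z forward; pixel columns grow to the right and rows downward; lengths in m; the calibration is good to about 2 mm. A picture is of the moment at which its call begins. There is no depth.
- workorder.sign_off(): hands the job in, once; it reports no verdict.
The state is a dict: "t": time; "q": joint angles; "qd": joint speeds; "tau": joint torques, N m; "tcp_pos": TCP position; "tool_rot": TCP orientation; "force": force on the tool from outside, world axes, zero at the start; "ft_torque": the same for the moment, N m; "finger_gap": opening from 0.0 (shut) to 1.0 (fully open).
Only numpy, scipy, OpenCV 4.12 (cv2) and the standard library are available. Lean on these libraries where they do the work, as an engineer would, in place of code of your own. Each camera call takes 0.05 s, during which the arm holds its last target. There are 200 camera calls.

## Working session

There is one attempt and no reset: what is moved stays moved. The work goes in short steps, Python scripts to look and compute and a shell command to move; the robot and the scene stay as the last step left them, time stands still between calls to the robot, and variables do not carry over. Pictures are saved under pics/ and viewed, about 8 in all and at most 12, crops included, and the job is handed in when it is done.

```bash
mkdir -p pics
cat > h.py <<'E'
import numpy as np,cv2
from station import manip,eyes,workorder
from scipy.spatial.transform import Rotation as R
def snap(n,png=None):
    s=eyes.snapshot(n); 
    if png: cv2.imwrite('pics/'+png,s['frame'][:,:,::-1])
    return s
def K(s):
    f=200/np.tan(np.radians(s['vfov'])/2); return np.array([[f,0,s['cx']],[0,f,s['cy']],[0,0,1.]])
def proj(s,p): return cv2.projectPoints(np.array(p,float).reshape(-1,1,3),np.array(s['rvec'],float),np.array(s['tvec'],float),K(s),None)[0][:,0]
def ray(s,u,z):
    M=cv2.Rodrigues(np.array(s['rvec'],float))[0]; t=np.array(s['tvec'],float).ravel()
    d=M.T@np.linalg.inv(K(s))@np.array([u[0],u[1],1.]); c=-M.T@t
    return c+d*(z-c[2])/d[2]
def cam(s):
    return -cv2.Rodrigues(np.array(s['rvec'],float))[0].T@np.array(s['tvec'],float).ravel()
E
python3 - <<'E'
from h import *
a=snap('top','top0.png');b=snap('side','side0.png')
for s in(a,b): print(cam(s),s['vfov'],s['cx'],s['cy'],s['rvec'])
st=manip.sense();print(st); print(R.from_quat(st['tool_rot']).as_matrix().round(3),manip.hold_point_z)
E
```

```text
[ 0.41838344 -0.08175758  1.38817599] 43.61886365706988 318.8246934437596 200.8664541263039 [ 2.21232148 -2.16082947  0.09031669]
[0.34536437 0.60183166 0.98472415] 55.15937794543834 315.5538813957062 197.13688644925338 [ 0.29805381 -2.8828887   0.9872842 ]
{'t': 0.1, 'q': array([-1.48352965e+00,  5.28380469e-01,  1.43377293e+00, -2.15622381e-05,
        1.18140758e+00, -1.78508884e-01]), 'qd': array([ 0.00155933, -0.00275863, -0.00414306,  0.00230615,  0.00071034,
        0.00118338]), 'tau': array([-3.99679730e-04, -4.43305707e+01, -1.78585625e+01, -2.19366821e-04,
        3.83799139e-03,  5.51850874e-06]), 'tcp_pos': array([ 0.16412115, -0.60239753,  0.23042741]), 'tool_rot': array([-0.09366767,  0.70156729, -0.70017628,  0.09371706]), 'force': array([-0.35471887, -0.47583797,  0.49196578]), 'ft_torque': array([-0.03470701, -0.02221607,  0.00822289]), 'finger_gap': 0.9982630127886789}
[[-0.965 -0.     0.263]
 [-0.263  0.002 -0.965]
 [-0.    -1.    -0.002]] 0.0187
```

View pics/top0.png

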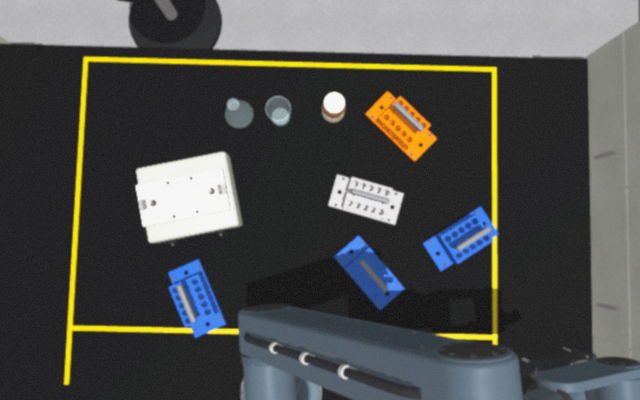

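View pics/side0.png

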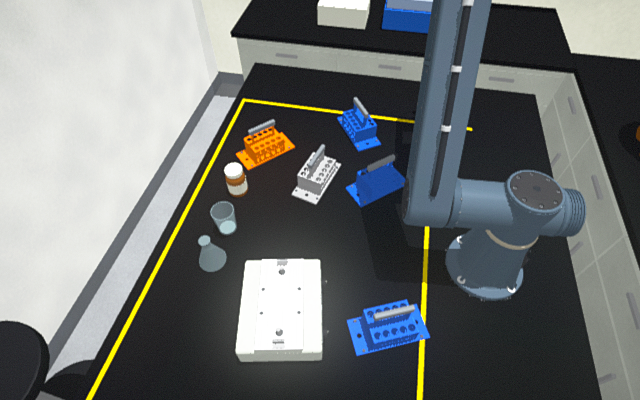

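The top view shows rack shapes at (402,124) orange, (460,238), (370,272) and (195,298) blue, and (366,200) bare pale metal. Only the last has the steel frame and grey handle. The shaker is at (188,197). I'll enlarge the rack and shaker to confirm.

Run:
```python
import cv2,numpy as np
a=cv2.imread('pics/top0.png');b=cv2.imread('pics/side0.png')
r=lambda i,x,y,w,h:cv2.resize(i[y:y+h,x:x+w],(400,300),interpolation=cv2.INTER_CUBIC)
cv2.imwrite('pics/c1.png',np.vstack([np.hstack([r(a,320,165,92,69),r(a,128,144,120,90)]),np.hstack([r(b,280,138,80,60),r(b,200,255,160,120)])]))
```

```text
(no output)
```

View pics/c1.png

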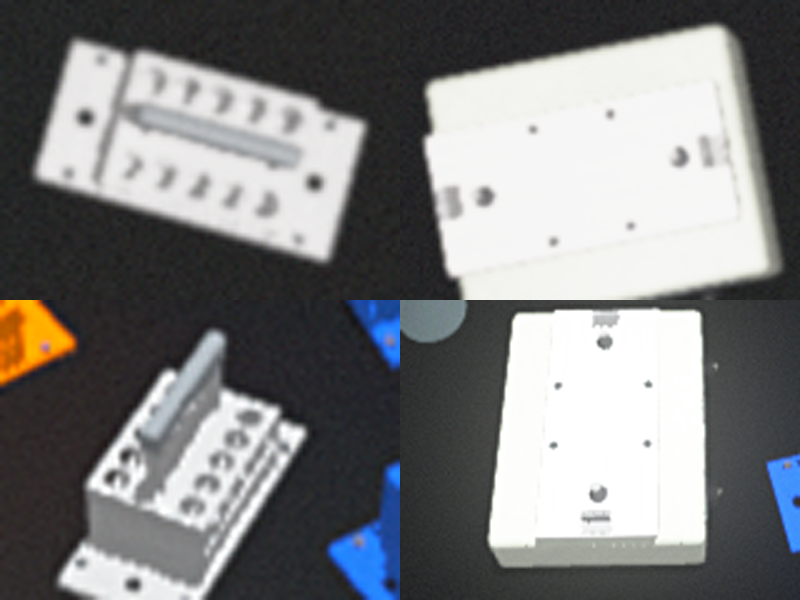

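The crop confirms it: a white steel rack with a grey handle, holes at about (339,191.5) and (392,206.5) in the top view. The shaker pins are at about (153,202) and (212,190.5).

Run:
```python
from h import *
a=snap('top');b=snap('side')
def dark(s,u,r=4,save=None):
    g=cv2.cvtColor(s['frame'],cv2.COLOR_RGB2GRAY).astype(float)
    x0,y0=int(round(u[0])),int(round(u[1])); p=g[y0-r:y0+r+1,x0-r:x0+r+1]
    w=np.clip(np.percentile(p,70)-30-p,0,None); yy,xx=np.mgrid[-r:r+1,-r:r+1]
    return np.array([x0+(w*xx).sum()/w.sum(),y0+(w*yy).sum()/w.sum()])
H=[dark(a,(339.2,191.5)),dark(a,(391.8,206.5))]
h=[ray(a,u,.004) for u in H]; d=h[1]-h[0]
print('rack holes',H,h,np.linalg.norm(d),'mid',(h[0]+h[1])/2,'yaw',np.degrees(np.arctan2(d[1],d[0])))
for s,U in((a,[(152.9,202.5),(211.7,190.5)]),(b,[(278.9,331.9),(281.3,271.5)])):
    P=[dark(s,u) for u in U]
    for z in(.108,.119,.13):
        p=[ray(s,u,z) for u in P]; d=p[1]-p[0]
        print(z,np.round(P,2).tolist(),np.round(p,4).tolist(),'len',np.linalg.norm(d).round(4),'mid',((p[0]+p[1])/2).round(4),'yaw',np.degrees(np.arctan2(d[1],d[0])).round(2))
```

```text
rack holes [array([339.27415144, 191.66231506]), array([391.82129964, 206.56949458])] [array([ 0.54963596, -0.14720964,  0.004     ]), array([ 0.51155934, -0.29405877,  0.004     ])] 0.15170529130025517 mid [ 0.53059765 -0.2206342   0.004     ] yaw -104.5361453028913
0.108 [[153.22, 202.59], [211.98, 190.84]] [[0.5002, 0.3337, 0.108], [0.534, 0.1847, 0.108]] len 0.1528 mid [0.5171 0.2592 0.108 ] yaw -77.21
0.119 [[153.22, 202.59], [211.98, 190.84]] [[0.4995, 0.3301, 0.119], [0.5331, 0.1824, 0.119]] len 0.1515 mid [0.5163 0.2562 0.119 ] yaw -77.21
0.13 [[153.22, 202.59], [211.98, 190.84]] [[0.4988, 0.3265, 0.13], [0.5321, 0.1801, 0.13]] len 0.1502 mid [0.5154 0.2533 0.13  ] yaw -77.21
0.108 [[278.77, 332.61], [281.36, 271.55]] [[0.4989, 0.336, 0.108], [0.5333, 0.1868, 0.108]] len 0.1531 mid [0.5161 0.2614 0.108 ] yaw -77.02
0.119 [[278.77, 332.61], [281.36, 271.55]] [[0.4969, 0.3394, 0.119], [0.5309, 0.192, 0.119]] len 0.1512 mid [0.5139 0.2657 0.119 ] yaw -77.02
0.13 [[278.77, 332.61], [281.36, 271.55]] [[0.495, 0.3427, 0.13], [0.5285, 0.1972, 0.13]] len 0.1493 mid [0.5118 0.27   0.13  ] yaw -77.02
```

```bash
python3 -m jog '[[[-6,0,-4],-0.1],[[-12,0,-7],-0.2],[[-16,0,-9.5],-0.3],[[-20,0,-12],-0.4],[[-23,0,-14],-0.5],[[-26,0,-16],-0.6],[[-30,0,-18],-0.7],[[-33,0,-20],-0.8],[[-36,0,-22],-0.9],[[-40,0,-24],-1.0],[[-43,0,-26],-1.05],[[-45.4,0,-27.2],-1.05],[[-45.4,0,-27.2],-1.05],[[-45.4,0,-27.2],-1.05],[[-45.4,0,-27.2],-1.05],[[-45.4,0,-27.2],-1.05],[[-45.4,0,-27.2],-1.05],[[-45.4,0,-27.2],-1.05]]' 8.5 40
cat > st.py <<'E'
from h import *
st=manip.sense(); M=R.from_quat(st['tool_rot']).as_matrix()
print('t',st['t'],'pos',st['tcp_pos'].round(4),'q',st['q'].round(2),'F',st['force'].round(1),'T',st['ft_torque'].round(2),'gap',st['finger_gap'].round(3)); print(M.round(4).tolist(),'zyaw',np.degrees(np.arctan2(M[1,2],M[0,2])).round(2))
E
python3 - <<'E'
from st import *
d=np.array([.5306,-.2206,.095])-st['tcp_pos']
print('to go tool cm',(M.T@d*100).round(2),'turn',np.radians(-14.54)-np.arctan2(M[1,2],M[0,2]))
a=snap('top','t1.png');b=snap('side','s1.png')
r=lambda i,x,y,w,h:cv2.resize(i[y:y+h,x:x+w,::-1],(400,400),interpolation=cv2.INTER_CUBIC)
cv2.imwrite('pics/c2.png',np.hstack([r(a['frame'],310,150,110,110),r(b['frame'],270,100,110,110)]))
E
```

```text
t: 1.7
tcp_pos: [0.5299, -0.2224, 0.2313]
tool_rot: [-0.432, 0.56, -0.56, 0.432]
force: [0.1, 0.6, 0.0]
finger_gap: 0.994Traceback (most recent call last):
  File "<stdin>", line 1, in <module>
  File "st.py", line 3, in <module>
    print('t',st['t'],'pos',st['tcp_pos'].round(4),'q',st['q'].round(2),'F',st['force'].round(1),'T',st['ft_torque'].round(2),'gap',st['finger_gap'].round(3)); print(M.round(4).tolist(),'zyaw',np.degrees(np.arctan2(M[1,2],M[0,2])).round(2))
                                                                                                                                    ^^^^^^^^^^^^^^^^^^^^^^
AttributeError: 'float' object has no attribute 'round'
```

```bash
sed -i "s/st\['finger_gap'\].round(3)/round(st['finger_gap'],3)/" st.py
python3 - <<'E'
from st import *
d=np.array([.5306,-.2206,.095])-st['tcp_pos']
print('to go tool cm',(M.T@d*100).round(2),'turn',-(np.radians(-14.54)-np.arctan2(M[1,2],M[0,2])))
from h import *
a=snap('top');print('handle',ray(a,(368.2,195.7),.123))
E
```

```text
t 1.7 pos [ 0.5299 -0.2224  0.2313] q [-0.59  0.46  1.56 -0.    1.12 -0.33] F [0.1 0.6 0. ] T [ 0.04 -0.01 -0.03] gap 0.994
[[-0.2543, -0.0004, 0.9671], [-0.9671, 0.0, -0.2543], [0.0001, -1.0, -0.0004]] zyaw -14.73
to go tool cm [-0.2  13.63  0.02] turn -0.0033592033257503484
handle [ 0.52981125 -0.21534649  0.123     ]
```

```bash
python3 -m jog '[[[-0.3,3,0],0],[[-0.3,6,0],0],[[-0.3,9,0],0],[[-0.3,11,0],0],[[-0.3,12.5,0],0],[[-0.3,13.3,0],0],[[-0.3,13.6,0],0],[[-0.3,13.6,0],0],[[-0.3,13.6,0],0]]'; python3 -m jog '[[[0,0,0],0],[[0,0,0],0],[[0,0,0],0],[[0,0,0],0],[[0,0,0],0],[[0,0,0],0],[[0,0,0],0],[[0,0,0],0],[[0,0,0],0],[[0,0,0],0],[[0,0,0],0],[[0,0,0],0]]' 0 80; python3 -m jog '[[[0,-0.1,0],0],[[0,-0.5,0],0],[[0,-1,0],0],[[0,-2,0],0],[[0,-3,0],0],[[0,-3,0],0],[[0,-3,0],0],[[0,-3,0],0]]'
python3 - <<'E'
from st import *
a=snap('top','t1.png');b=snap('side','s1.png')
r=lambda i,x,y,w,h:cv2.resize(i[y:y+h,x:x+w,::-1],(400,400),interpolation=cv2.INTER_CUBIC)
cv2.imwrite('pics/c2.png',np.hstack([r(a['frame'],310,150,110,110),r(b['frame'],260,100,120,120)]))
E
```

```text
t: 2.5
tcp_pos: [0.532, -0.2191, 0.0961]
tool_rot: [0.432, -0.559, 0.56, -0.432]
force: [-0.7, -0.5, -0.4]
finger_gap: 0.994
t: 3.5
tcp_pos: [0.5307, -0.2181, 0.0955]
tool_rot: [-0.433, 0.56, -0.559, 0.432]
force: [-3.5, 0.9, 5.9]
finger_gap: 0.147
t: 4.17
tcp_pos: [0.5316, -0.2184, 0.1256]
tool_rot: [0.432, -0.559, 0.56, -0.432]
force: [-0.2, -0.3, -5.1]
finger_gap: 0.144
t 4.1667 pos [ 0.5316 -0.2184  0.1256] q [-0.58  0.6   1.65  0.    0.88 -0.33] F [-0.2 -0.3 -5.1] T [0.02 0.01 0.03] gap 0.144
[[-0.2523, 0.0004, 0.9677], [-0.9677, -0.0002, -0.2523], [0.0001, -1.0, 0.0004]] zyaw -14.61
```

View pics/c2.png

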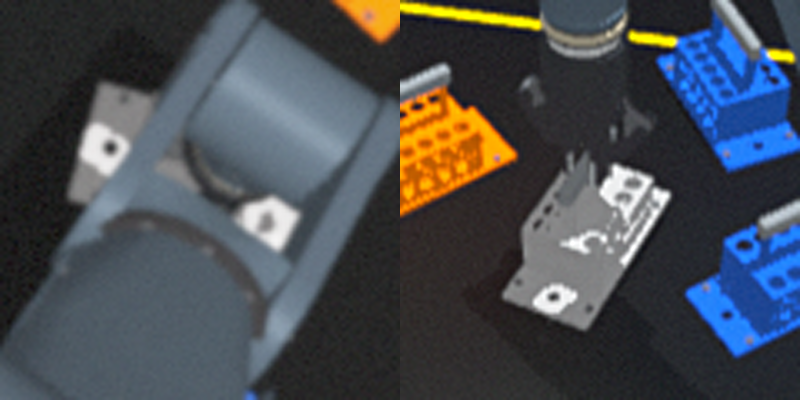

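The rack is held level and weighs about 5 N. Both holes are visible in the top crop, at (109,148) and (266,220). Next I carry it over the shaker.

```bash
python3 -m jog '[[[0,-1,0],0],[[0,-3,0],0],[[0,-5,0],0],[[0,-7,0],0],[[0,-9,0],0],[[0,-11,0],0],[[0,-12,0],0],[[-1,-12,-0.3],-0.01],[[-3,-12,-0.9],-0.03],[[-5.5,-12,-1.6],-0.06],[[-8.5,-12,-2.5],-0.09],[[-11.5,-12,-3.4],-0.12],[[-14.5,-12,-4.3],-0.15],[[-17.5,-12,-5.2],-0.18],[[-20.5,-12,-6.1],-0.21],[[-23.5,-12,-7],-0.24],[[-26.5,-12,-7.8],-0.27],[[-29.5,-12,-8.7],-0.30],[[-32.5,-12,-9.6],-0.34],[[-35,-12,-10.3],-0.37]]'; python3 -m jog '[[[-2.5,0,-0.8],-0.02],[[-5,0,-1.5],-0.05],[[-7.3,0,-2.1],-0.07],[[-9,0,-2.7],-0.09],[[-10,0,-3],-0.1],[[-10.5,0,-3.2],-0.11],[[-10.5,0,-3.2],-0.11],[[-10.5,0,-3.2],-0.11],[[-10.5,0,-3.2],-0.11],[[-10.5,0,-3.2],-0.11]]'; python3 st.py
```

```text
t: 5.93
tcp_pos: [0.5179, 0.149, 0.2439]
tool_rot: [0.529, -0.471, 0.468, -0.528]
force: [0.4, -1.3, -4.7]
finger_gap: 0.15
t: 6.77
tcp_pos: [0.4769, 0.2459, 0.2453]
tool_rot: [0.553, -0.441, 0.441, -0.553]
force: [0.4, -0.5, -4.8]
finger_gap: 0.148
t 6.7667 pos [0.4769 0.2459 0.2453] q [ 0.27  0.39  1.64 -0.    1.11  0.04] F [ 0.4 -0.5 -4.8] T [ 0.04 -0.07  0.03] gap 0.148
[[0.2216, 0.0002, 0.9751], [-0.9751, -0.0003, 0.2216], [0.0004, -1.0, 0.0001]] zyaw 12.8
```

```bash
python3 -m jog '[[[-0.2,0,1],0],[[-0.5,0,2.5],0],[[-0.7,0,3.6],0],[[-0.7,0,4.2],0],[[-0.7,0,4.2],0],[[-0.7,0,4.2],0],[[-0.7,0,4.2],0],[[-0.7,0,4.2],0]]'
python3 - <<'E'
from st import *
a=snap('top','t2.png');b=snap('side','s2.png')
r=lambda i,x,y,w,h:cv2.resize(i[y:y+h,x:x+w,::-1],(400,400),interpolation=cv2.INTER_CUBIC)
cv2.imwrite('pics/c3.png',np.hstack([r(a['frame'],130,145,110,110),r(b['frame'],215,215,140,140)]))
E
```

```text
t: 7.43
tcp_pos: [0.5149, 0.2627, 0.2451]
tool_rot: [0.553, -0.441, 0.44, -0.553]
force: [-0.4, 0.5, -5.3]
finger_gap: 0.145
t 7.4333 pos [0.5149 0.2627 0.2451] q [ 0.28  0.45  1.54 -0.    1.16  0.05] F [-0.4  0.5 -5.3] T [ 0.02 -0.04  0.03] gap 0.145
[[0.223, -0.0013, 0.9748], [-0.9748, -0.0004, 0.223], [0.0001, -1.0, -0.0014]] zyaw 12.89
```

View pics/c3.png

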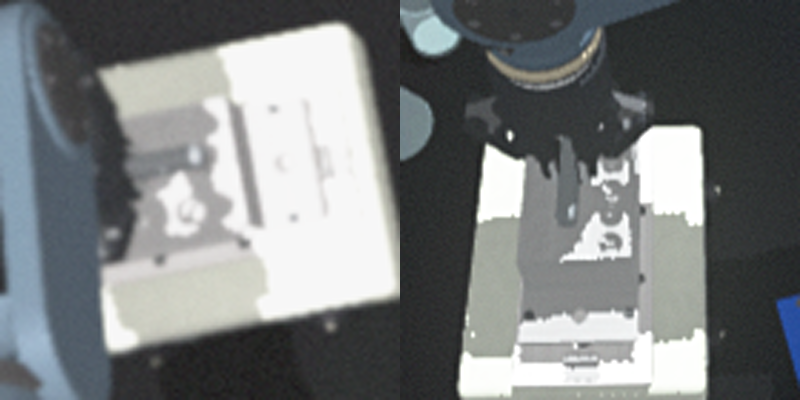

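Run:
```python
from st import *
a=snap('top');b=snap('side')
p=st['tcp_pos']; L=-M[:,0]; L=np.array([L[0],L[1],0]); X=np.array([M[0,2],M[1,2],0])
c=p-.0024*L; c[2]=p[2]-.0955
for s,n in((a,'top'),(b,'side')):
  print(n,'holes top rim +L,-L',proj(s,[c+.076*L+[0,0,.006],c-.076*L+[0,0,.006]]).round(2).tolist(),'ends',proj(s,[c+k*.096*L+[0,0,.006]+j*.045*X for k in(1,-1) for j in(1,-1)]).round(2).tolist())
cl=cv2.createCLAHE(4,(1,1))
def r(s,x,y,w,h):
    g=cv2.cvtColor(s['frame'],cv2.COLOR_RGB2GRAY)[y:y+h,x:x+w].astype(float)
    lo,hi=np.percentile(g,3),g.max(); g=(np.clip((g-lo)/(hi-lo),0,1)**2*255).astype(np.uint8)
    return cv2.resize(g,(400,400),interpolation=cv2.INTER_CUBIC)
cv2.imwrite('pics/c4.png',np.hstack([r(a,190,165,40,40),r(b,255,310,40,40)]))
```

```text
t 7.5333 pos [0.5151 0.2629 0.2453] q [ 0.28  0.45  1.54 -0.    1.16  0.05] F [-0.6 -0.4 -3.4] T [0.04 0.04 0.03] gap 0.15
[[0.2231, -0.0006, 0.9748], [-0.9748, -0.0002, 0.2231], [0.0, -1.0, -0.0006]] zyaw 12.89
top holes top rim +L,-L [[146.55, 201.8], [207.27, 189.55]] ends [[135.36, 185.62], [141.73, 221.31], [211.87, 170.25], [218.62, 205.74]]
side holes top rim +L,-L [[277.07, 324.66], [280.02, 262.38]] ends [[255.7, 334.3], [297.56, 333.51], [262.05, 255.46], [298.67, 254.76]]
```

View pics/c4.png

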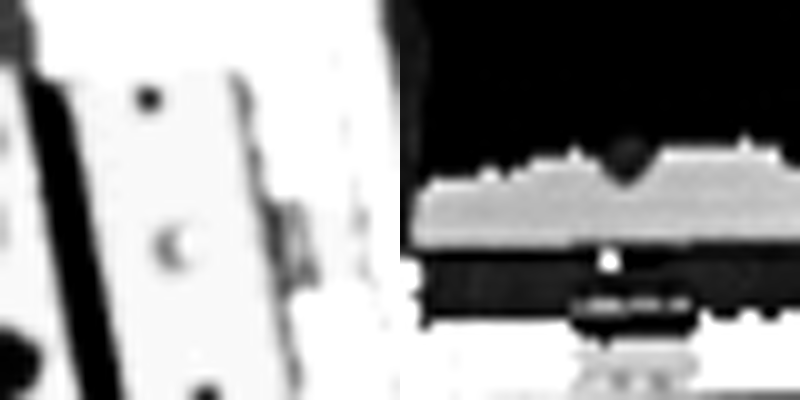

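Seen zoomed: the rack's -L hole sits at top (207.5,189.1), and the +L hole at side (277.2,325.5), within about 1 mm of prediction. Now I'll look at the pins in the first images.

Run:
```python
from h import *
a=cv2.imread('pics/top0.png');b=cv2.imread('pics/side0.png')
r=lambda i,x,y:cv2.resize(i[y:y+20,x:x+20],(300,300),interpolation=cv2.INTER_NEAREST)
cv2.imwrite('pics/c5.png',np.vstack([np.hstack([r(a,143,193),r(a,202,181)]),np.hstack([r(b,269,322),r(b,271,262)])]))
s=snap('top');t=snap('side')
m=np.array([.5165,.260,0]);L=np.array([-.2233,.9748,0])
for q,o in((s,[(143,193),(202,181)]),(t,[(269,322),(271,262)])):
  for k in(0,1):
    for z in(.108,.13): print(((proj(q,m+[0,0,z]+(1-2*k)*.076*L)[0]-o[k]+.5)*15+np.array([300*k,300*(q is t)])).round())
```

```text
[158. 155.]
[116. 146.]
[450. 158.]
[423. 146.]
[153. 453.]
[140. 404.]
[463. 446.]
[452. 384.]
```

View pics/c5.png

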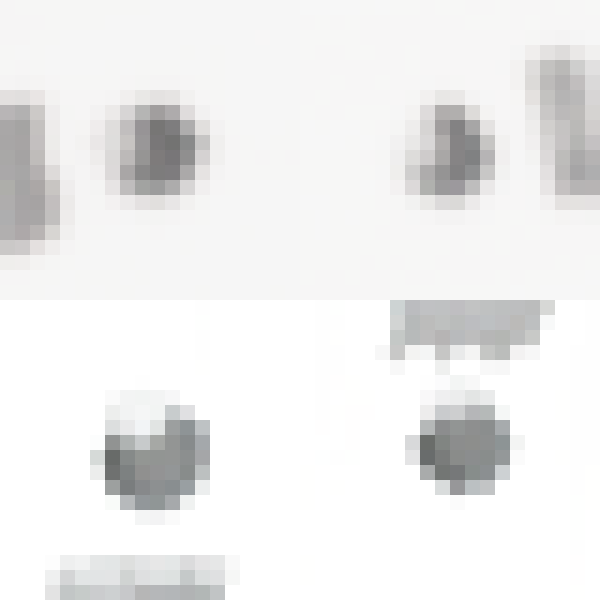

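```bash
python3 -m jog '[[[0.04,0.5,0.05],0],[[0.04,1,0.05],0],[[0.04,1.5,0.05],0],[[0.04,1.7,0.05],0],[[0.04,1.7,0.05],0],[[0.04,1.7,0.05],0],[[0.04,1.7,0.05],0]]'; python3 -m jog '[[[0,0.05,0],0],[[0,0.1,0],0],[[0,0.15,0],0],[[0,0.2,0],0],[[0,0.25,0],0],[[0,0.3,0],0],[[0,0.35,0],0],[[0,0.35,0],0],[[0,0.35,0],0],[[0,0.35,0],0]]'; python3 st.py;  python3 -m jog '[[[0,0.05,0],0],[[0,0.1,0],0],[[0,0.15,0],0],[[0,0.15,0],0],[[0,0.15,0],0]]'; python3 st.py
```

```text
t: 8.32
tcp_pos: [0.5165, 0.2628, 0.2284]
tool_rot: [-0.553, 0.441, -0.441, 0.553]
force: [-0.1, 0.3, -4.9]
finger_gap: 0.148
t: 9.15
tcp_pos: [0.5163, 0.2628, 0.2248]
tool_rot: [-0.553, 0.441, -0.441, 0.553]
force: [-0.0, 0.2, -4.8]
finger_gap: 0.144
t 9.15 pos [0.5163 0.2628 0.2248] q [0.28 0.47 1.56 0.   1.11 0.05] F [-0.   0.2 -4.8] T [0.01 0.02 0.  ] gap 0.144
[[0.2231, 0.0001, 0.9748], [-0.9748, 0.0, 0.2231], [-0.0, -1.0, 0.0001]] zyaw 12.89
t: 9.57
tcp_pos: [0.5163, 0.2628, 0.2232]
tool_rot: [0.553, -0.441, 0.441, -0.553]
force: [1.1, -0.0, -5.1]
finger_gap: 0.146
t 9.5667 pos [0.5163 0.2628 0.2232] q [0.28 0.48 1.56 0.   1.11 0.05] F [ 1.1 -0.  -5.1] T [-0.03  0.04  0.02] gap 0.146
[[0.2231, -0.0001, 0.9748], [-0.9748, -0.0, 0.2231], [-0.0, -1.0, -0.0001]] zyaw 12.89
```

```bash
for i in 1 2 3; do python3 -m jog '[[[0,0.05,0],0],[[0,0.1,0],0],[[0,0.1,0],0],[[0,0.1,0],0]]' | grep -E 'tcp|force'; done; python3 st.py
```

```text
tcp_pos: [0.5163, 0.2628, 0.2223]
force: [1.4, -0.6, -5.0]
tcp_pos: [0.5163, 0.2628, 0.2213]
force: [0.7, -0.5, -5.5]
tcp_pos: [0.5162, 0.2628, 0.2202]
force: [0.4, 0.3, -4.5]
t 10.5667 pos [0.5162 0.2628 0.2202] q [0.28 0.48 1.56 0.   1.1  0.05] F [ 0.4  0.3 -4.5] T [0.02 0.01 0.03] gap 0.149
[[0.2231, -0.0002, 0.9748], [-0.9748, -0.0, 0.2231], [-0.0, -1.0, -0.0002]] zyaw 12.89
```

No contact at 5 mm below the pin tips, so the pins are in the holes. I continue towards the catch lips.

```bash
for i in 1 2 3; do python3 -m jog '[[[0,0.05,0],0],[[0,0.1,0],0],[[0,0.15,0],0],[[0,0.2,0],0],[[0,0.2,0],0],[[0,0.2,0],0]]' | grep -E 'tcp|force'; done; python3 st.py
```

```text
tcp_pos: [0.5163, 0.2628, 0.2183]
force: [-0.6, 0.2, -5.0]
tcp_pos: [0.5165, 0.263, 0.2167]
force: [0.0, 0.7, -1.5]
tcp_pos: [0.5168, 0.2629, 0.215]
force: [-1.0, 0.0, 4.4]
t 12.0667 pos [0.5168 0.2629 0.215 ] q [ 0.28  0.49  1.57 -0.    1.09  0.05] F [-1.   0.   4.4] T [-0.05  0.2   0.02] gap 0.149
[[0.2231, 0.0016, 0.9748], [-0.9748, 0.0004, 0.2231], [-0.0, -1.0, 0.0017]] zyaw 12.89
```

```bash
for i in 1 2 3; do python3 -m jog '[[[0,0.05,0],0],[[0,0.1,0],0],[[0,0.15,0],0],[[0,0.2,0],0],[[0,0.2,0],0],[[0,0.2,0],0]]' | grep -E 'tcp|force'; done; python3 st.py
```

```text
tcp_pos: [0.517, 0.263, 0.213]
force: [-0.5, 0.5, 6.7]
tcp_pos: [0.5168, 0.2631, 0.2104]
force: [-0.1, 1.4, 4.0]
tcp_pos: [0.5163, 0.2627, 0.2075]
force: [0.6, 1.8, -0.7]
t 13.5667 pos [0.5163 0.2627 0.2075] q [0.28 0.49 1.57 0.   1.07 0.05] F [ 0.6  1.8 -0.7] T [ 0.08 -0.31 -0.  ] gap 0.147
[[0.223, -0.0003, 0.9748], [-0.9748, -0.0001, 0.223], [0.0, -1.0, -0.0003]] zyaw 12.88
```

```bash
for i in 1 2 3; do python3 -m jog '[[[0,0.05,0],0],[[0,0.1,0],0],[[0,0.15,0],0],[[0,0.15,0],0],[[0,0.15,0],0]]' | grep -E 'tcp|force'; done; python3 st.py
```

```text
tcp_pos: [0.5162, 0.2627, 0.2064]
force: [1.5, 0.4, -1.5]
tcp_pos: [0.5152, 0.2623, 0.2043]
force: [0.2, -0.6, -4.9]
tcp_pos: [0.5162, 0.2627, 0.2037]
force: [0.5, 0.5, -3.7]
t 14.8167 pos [0.5162 0.2627 0.2037] q [ 0.28  0.5   1.58 -0.    1.06  0.05] F [ 0.5  0.5 -3.7] T [-0.05  0.01  0.03] gap 0.148
[[0.2231, -0.0003, 0.9748], [-0.9748, -0.0001, 0.2231], [0.0001, -1.0, -0.0004]] zyaw 12.89
```

```bash
for i in 1 2 3; do python3 -m jog '[[[0,0.05,0],0],[[0,0.1,0],0],[[0,0.1,0],0],[[0,0.1,0],0],[[0,0.1,0],0]]' | grep -E 'tcp|force'; done; python3 st.py
```

```text
tcp_pos: [0.5164, 0.2628, 0.2032]
force: [-1.1, -0.6, -1.8]
tcp_pos: [0.5166, 0.2629, 0.2032]
force: [-1.8, -0.5, 5.4]
tcp_pos: [0.5167, 0.263, 0.2032]
force: [-3.5, -1.3, 9.7]
t 16.0667 pos [0.5167 0.263  0.2032] q [ 0.28  0.5   1.58 -0.    1.06  0.05] F [-3.5 -1.3  9.7] T [-0.18  0.71 -0.02] gap 0.147
[[0.2233, 0.0021, 0.9748], [-0.9748, 0.0005, 0.2233], [-0.0001, -1.0, 0.0021]] zyaw 12.9
```

It is bottomed firmly at TCP z 0.2032. I relax the push, release, retreat, and look.

```bash
python3 -m jog '[[[0,-0.1,0],0],[[0,-0.2,0],0],[[0,-0.2,0],0],[[0,-0.2,0],0]]'|grep -E 'tcp|force'; python3 -m jog '[[[0,0,0],0],[[0,0,0],0],[[0,0,0],0],[[0,0,0],0],[[0,0,0],0],[[0,0,0],0],[[0,0,0],0],[[0,0,0],0],[[0,0,0],0],[[0,0,0],0],[[0,0,0],0],[[0,0,0],0]]' 8.5; python3 -m jog '[[[0,-0.5,0],0],[[0,-1.5,0],0],[[0,-3,0],0],[[0,-5,0],0],[[0,-7,0],0],[[0,-9,0],0],[[0,-11,0],0],[[3,-13,0],0],[[6,-13,-2],0],[[9,-13,-4],0],[[12,-13,-6],0],[[15,-13,-7],0],[[18,-13,-8],0],[[21,-13,-8],0],[[24,-13,-8],0],[[27,-13,-8],0],[[30,-13,-8],0],[[30,-13,-8],0],[[30,-13,-8],0]]'
python3 - <<'E'
from st import *
a=snap('top');b=snap('side')
r=lambda i,x,y,w,h:cv2.resize(i[y:y+h,x:x+w,::-1],(400,400),interpolation=cv2.INTER_CUBIC)
cv2.imwrite('pics/t3.png',a['frame'][:,:,::-1]);cv2.imwrite('pics/s3.png',b['frame'][:,:,::-1])
cv2.imwrite('pics/c6.png',np.hstack([r(a['frame'],130,145,110,110),r(b['frame'],215,245,130,130)]))
m=np.array([.5165,.260,.114]);L=np.array([-.2233,.9748,0]);X=np.array([.9748,.2233,0])
for s,o,k in((a,(130,145),400/110),(b,(215,245),400/130)):
  print(((proj(s,[m+i*.096*L+j*.045*X for i in(1,-1) for j in(1,-1)])-o)*k).round().tolist())
E
```

```text
tcp_pos: [0.5165, 0.2629, 0.2032]
force: [-2.2, 0.1, 2.7]
t: 17.4
tcp_pos: [0.5163, 0.2628, 0.2028]
tool_rot: [-0.553, 0.441, -0.441, 0.553]
force: [0.2, 0.1, -0.7]
finger_gap: 0.993
t: 18.98
tcp_pos: [0.5056, -0.0489, 0.3336]
tool_rot: [-0.552, 0.441, -0.442, 0.553]
force: [-0.2, -0.3, 0.3]
finger_gap: 0.999
t 18.9833 pos [ 0.5056 -0.0489  0.3336] q [-0.32  0.25  1.58  0.    1.3  -0.54] F [-0.2 -0.3  0.3] T [ 0.01 -0.05 -0.  ] gap 0.999
[[0.2201, 0.0012, 0.9755], [-0.9755, -0.0001, 0.2201], [0.0003, -1.0, 0.0011]] zyaw 12.71
[[42.0, 153.0], [64.0, 278.0], [311.0, 99.0], [335.0, 224.0]]
[[132.0, 293.0], [256.0, 291.0], [150.0, 56.0], [259.0, 54.0]]
```

View pics/c6.png

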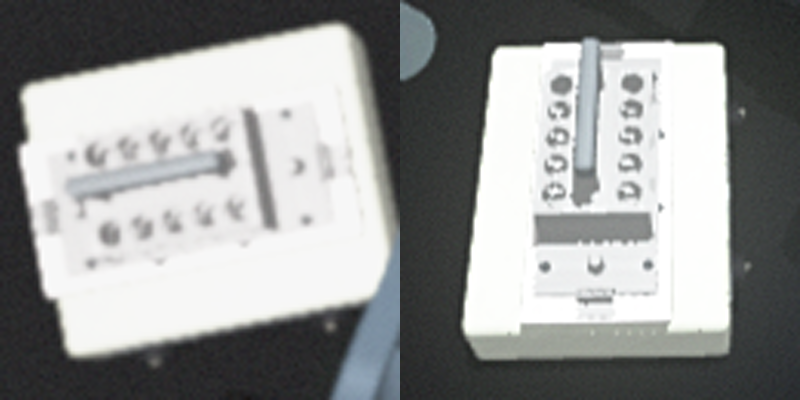

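The top and side views show the rack level on the deck with pins visible in its holes. I'll check the catches against the first picture.

Run:
```python
import cv2,numpy as np
r=lambda f,x,y:cv2.resize(cv2.imread('pics/'+f)[y:y+24,x:x+32],(400,300),interpolation=cv2.INTER_CUBIC)
f=lambda i:(np.clip((i.astype(float)-90)/165,0,1)**1.6*255).astype(np.uint8)
cv2.imwrite('pics/c7.png',f(np.vstack([np.hstack([r('side0.png',262,326),r('top0.png',206,174)]),np.hstack([r('s3.png',262,326),r('t3.png',206,174)])])))
```

```text
(no output)
```

View pics/c7.png

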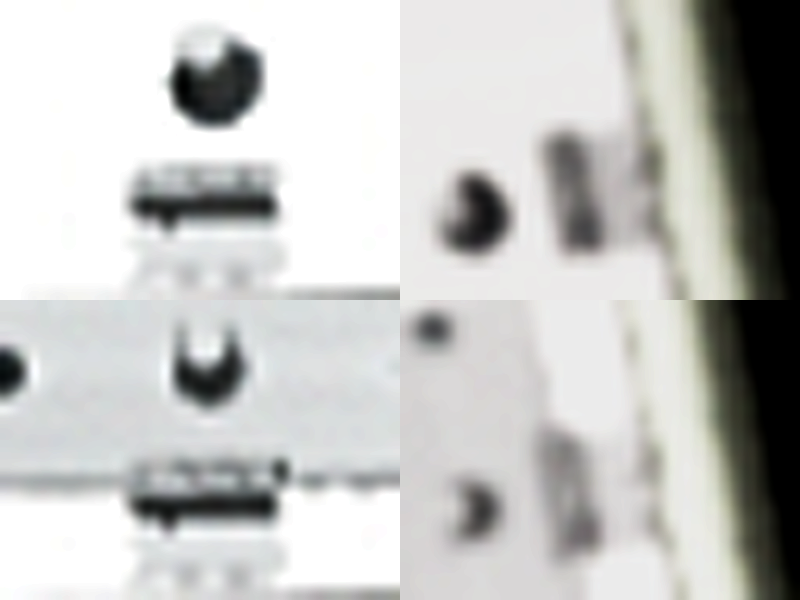

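Both catches are back where they stood in the first images, with their lips over the plate ends. The arm is clear, so I hand in.

```bash
python3 -c "
from station import workorder
workorder.sign_off()"
```

```text
the job is handed in; nothing more can be done
```

The rack is seated on the shaker with both pins through its holes, flush on the deck under both catches. I handed the job in at about 19 s on the robot's clock, against the 67 s limit.

- **Fitting:** I gripped the grey handle and carried the rack over the shaker. The pins entered both holes without contact, so I did not need to search for them.
- **Forces:** Pushing past the catches took about 12 N in all, rack weight included. I pressed until it stopped firmly, with an upward reaction of about 10 N, then eased off and let go.
- **Last checks:** The final pictures show the rack level with the pins visible in its holes. The two catches have sprung back to their starting places, with their lips over the ends of the plate. The gripper is open and clear, with no force on it. I kept the arm away from the glassware but did not re-check each piece in the final pictures.
- **Disagreements:** The two cameras differed by about 2 mm on where the pins stood, which is within their calibration. No check failed.

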